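Air the slides: set a stiff tray lid half open

TASK

The slides in the wider of the two flat slide trays need airing. Raise that tray's lid by its front tab until it stands half open, about 45 degrees up from shut, and let go so that its stiff hinge holds it there; leave the narrower tray shut.

Things in the scene. Friction and masses are not known exactly. Their poses are not given: they have to be found in the camera images.
- wide_lid (a joint): lid angle of the wider tray, rad: 0 shut (flat), grows as the front edge rises; starts 0 to 0.12, range to 1.8. Hinge along the back edge, stiff: 0.4 N m friction, 2 to 4 N at the tab lifts it, it stays where left. Wider tray: 180 mm wide, 150 deep, 49 high shut; black tub 36 high, flat grey lid; fixed to the bench. Which of the two trays is on the left varies.
- wide_tab (a point): grip point inside the grey tab at the middle of that lid's front edge, pointing at the robot. Tab 14 mm wide (along the hinge line), 12 thick, 38 long; the point is 26 mm out from the tray front, 42 above the bench when shut, 180 from the hinge line, 6 above the hinge plane; moves with the lid. x: along the lid to the hinge, y: along the hinge line, z: out of the lid top. Sides and underside free.
- wide_hinge (a point): middle of the wider tray's hinge line, at its back edge (far from the robot), 36 mm above the bench; fixed to the tray. x: level, from the tray's front to its back (within 0.2 rad of world x), y: along the hinge line, z: up.
- narrow_lid (a joint): lid angle of the narrower tray, rad, 0 shut, starts 0 to 0.08; leave alone. This tray is 115 mm wide and otherwise like the wider one, tab included. Beyond the left-hand tray, to the robot's left, stands a tall microtome: its parts begin about 0.5 m ahead of the robot and 0.1 m to its left, so swing round in front of it or well above it.

How it is judged:
By the outcome, as a careful person would: the job done as asked, in the order asked, and still so for the second after the job is handed in, with the robot touching nothing.
It also fails if it takes over 45 s, if anything falls off the work surface, if the arm or the gripper's body presses on something with over 40 N, if the wrist force passes 120 N, or if a joint passes its speed limit or range.

ROBOT

A 6-joint arm with a two-finger parallel gripper is mounted at the origin on a cart in front of the work surface, level with it; the furniture and walls round the work are solid. World frame = base frame: x ahead of the robot, y to its left, z up, the work surface at z = 0. Lengths are in m, angles in degrees, forces in N, time in s.
With the tool pointing down it reaches from about 0.275 to 0.825 m from the base axis. Payload 4.9 kg.
Tool frame: the origin (TCP) lies at the very end of the fingers, on their centre line; the grasp point (between the pads) lies robot.tcp_to_grasp behind it (robot.tcp_to_grasp is the distance from the TCP to the grasp point, in m); y points along the fingers, x is the direction in which the jaws open and shut, and the axes are right-handed (so a half turn about y gives the same grasp; the last joint's range is limited). The gripper opens to 85 mm and grips with 20 to 120 N. Pads are 22 mm wide; open, the fingers measure 114 mm over their backs; the gripper's body (76 mm by 85 mm) begins 54 mm behind the grasp point. The pads swing forward as they close: fully open they stand 13 mm farther back than shut.
Start: joints at [62.212, 18.69, -11.035, 60.275, 0, 82.311], TCP at [0.189, 0.517, 0.231] pointing down, gripper open.
Joint ranges: [-152.03, 152.03], [-55.5, 102.48], [-74.3, 77.21], [-110.64, 120.58], [-84.22, 78.4], [-180, 180]. Speed limits (degrees/s): [147.25, 147.25, 180, 180, 180, 180].

INTERFACE

Orientations are given as [roll, pitch, yaw] about the fixed x, y, z axes, in that order (R = Rz(yaw) Ry(pitch) Rx(roll)).
In Python, from station import robot, camera, regions_of, tip_of gives the robot as it stands.
- The arm moves only by the shell command python3 -m crank 'ROWS'. ROWS is JSON, a list of rows, each an object of numbers: "wx", "wy", "wz": the turn, a rotation vector about the tool's x, y, z in units of 30 degrees (1.0 is 30 degrees); "dx", "dy", "dz": the shift along the tool's x, y, z in units of 30 cm (1.0 is 30 cm); "gripper": the closure, from -1 (fully open) to 1 (shut). A call has 1 to 5 rows; each row is the pose to reach, as a shift and turn from the pose commanded when the call began, along the tool's axes at that moment; what a row does not reach only later rows make up. A row lasts 1/8 s, in which the tool goes at most 62.5 mm and 10.7 degrees, less where a joint would pass 70% of its speed; a pose out of reach is approached as far as the arm can. A call with a number of a shift or a turn outside -1 to 1 is refused whole. A call with a gripper value outside its range is refused whole. The fingers move at their own pace and stop on an object; the grip force is fixed at half the most. Time passes only in rows, so rows that repeat a pose let the fingers close. It gives the time, the measured TCP pose, the force and the opening at its end, in the units of the state.
- robot.get_state(): the state, without advancing time (a new reading comes with each control period).
- camera(name): name is "scene" or "top" or "wrist"; returns a dict with "pixels" (400x640x3 uint8, red, green, blue), "z_map" (400x640 float32, m along the optical axis (not along the pixel's ray), 0 where there is no reading), "K" (3x3 intrinsics, pixels), "rvec" (rotation vector, rad) and "tvec" (3), from world to camera coordinates, as OpenCV has them; the wrist camera has in their place "mount" (4x4, takes a point from camera to tool coordinates, whose origin is the TCP and whose axes are the tool frame's). Camera axes: x right, y down, z forward; pixel columns grow to the right and rows downward; lengths in m; the calibration is good to about 2 mm. A picture is of the moment at which its call begins: read the wrist's pose just before it.
- robot.hand_in(): hands the job in, once; it reports no verdict.
Trained networks look in a picture, given as the dict that the camera call returned (one of the last four; its "shot" number tells which), for a name from the list of things; names that differ only in an ending like _2 or _b are one class to them, and where a whole thing is asked for, a point or a joint stands for the part that bears it (a point fixed in the world has none). Each returns a list of dicts, best first, with "score" (0 to 1); they miss things now and then, are a little off and sometimes report something else, mostly with a low value. They report only what shows in the picture. A call takes as long as a camera call.
- regions_of(label, picture): "pixels" (400x640 bool, what is visible of it) and "bbox" ([left, top, right, bottom] in pixels, round what is visible of it).
- tip_of(label, picture): "location" ([column, row] in pixels: a listed point, or the origin of a listed thing).
The state is a dict: "time_s": time; "joint_pos": joint angles; "joint_vel": joint speeds; "tau": joint torques, N m; "ee_pos": TCP position; "orientation": TCP orientation; "force": force on the tool from outside, world axes, zero at the start; "ft_torque": the same for the moment, N m; "opening": finger opening in m.
Only numpy, scipy, OpenCV 4.12 (cv2) and the standard library are available. Lean on these libraries where they do the work, as an engineer would, in place of code of your own. Each camera call takes 0.05 s, during which the arm holds its last target.

## Working session

There is one attempt and no reset: what is moved stays moved. The work goes in short steps, Python scripts to look and compute and a shell command to move; the robot and the scene stay as the last step left them, time stands still between calls to the robot, and variables do not carry over. Pictures are saved under pics/ and viewed, and the job is handed in when it is done.

```bash
ls; mkdir -p pics; cat > h.py <<'E'
import numpy as np, cv2
from station import robot, camera, regions_of, tip_of
from scipy.spatial.transform import Rotation as Ro
def save(p,n): cv2.imwrite('pics/'+n,cv2.cvtColor(p['pixels'],cv2.COLOR_RGB2BGR))
def cloud(p,mask=None):
    z=p['z_map'];K=p['K'];v,u=np.mgrid[0:z.shape[0],0:z.shape[1]]
    c=np.stack([(u-K[0,2])/K[0,0]*z,(v-K[1,2])/K[1,1]*z,z],-1)
    R=cv2.Rodrigues(np.array(p['rvec'],float))[0]
    w=(c-np.array(p['tvec']).reshape(3))@R
    w[z==0]=np.nan
    return w
E
python3 - <<'E'
from h import *
s=robot.get_state();print({k:np.round(v,3) for k,v in s.items()},robot.tcp_to_grasp)
for n in ['top','scene']:
    p=camera(n);save(p,n+'1.png');w=cloud(p)
    for l in ['wide_lid','narrow_lid']:
        for r in regions_of(l,p)[:2]:
            q=w[r['pixels']];print(n,l,r['score'],r['bbox'],np.nanpercentile(q,[2,50,98],axis=0).round(3).tolist())
    for l in ['wide_tab','wide_hinge']:
        for t in tip_of(l,p)[:2]:
            c,rw=np.round(t['location']).astype(int);print(n,l,t['score'],t['location'],w[rw,c].round(4))
E
```

```text
pics
{'time_s': np.float64(0.0), 'joint_pos': array([ 6.2213e+01,  1.8733e+01, -1.1091e+01,  6.0275e+01,  2.0000e-03,
        8.2311e+01]), 'joint_vel': array([-0.049,  0.019, -0.073, -0.021,  0.002,  0.008]), 'tau': array([-1.0000e-03, -4.4340e+01,  2.6244e+01,  1.6000e-02, -0.0000e+00,
       -0.0000e+00]), 'ee_pos': array([0.189, 0.516, 0.231]), 'orientation': array([-89.984,   0.097,  69.902]), 'force': array([-0.912,  0.027, -0.892]), 'ft_torque': array([0.055, 0.002, 0.017]), 'opening': np.float64(0.086)} 0.0187
top wide_lid 0.89 [324.0, 184.7, 407.8, 268.8] [[0.482, -0.414, 0.044], [0.562, -0.329, 0.052], [0.643, -0.24, 0.056]]
top narrow_lid 0.68 [247.5, 184.0, 302.6, 270.7] [[0.474, -0.179, 0.042], [0.558, -0.123, 0.056], [0.639, -0.065, 0.063]]
top wide_tab 0.76 [370.6, 265.4] [ 0.4639 -0.3457  0.0541]
top wide_hinge 0.7 [356.9, 190.0] [ 0.6396 -0.312   0.0473]
scene wide_lid 0.59 [219.2, 142.6, 331.8, 236.2] [[0.486, -0.412, 0.039], [0.575, -0.323, 0.051], [0.65, -0.236, 0.055]]
scene narrow_lid 0.8 [333.2, 178.1, 409.8, 279.3] [[0.483, -0.175, 0.04], [0.572, -0.119, 0.055], [0.643, -0.062, 0.061]]
scene wide_tab 0.77 [291.4, 150.2] [ 0.4773 -0.3429  0.0503]
scene wide_hinge 0.58 [262.8, 223.6] [ 0.6407 -0.3154  0.022 ]
```

View pics/top1.png

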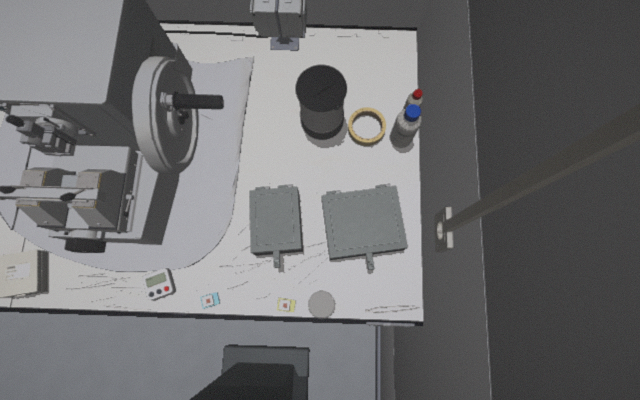

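View pics/scene1.png

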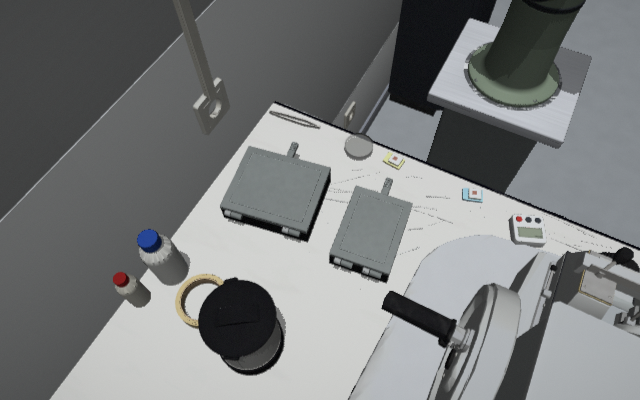

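The top and scene views agree: the wide tray is the right-hand one, with its tab near top pixel (370,262). The narrow tray is to its left, and the microtome is at far left. Next I'll measure the tray axes and the wall.

```bash
python3 - <<'E'
from h import *
print([a for a in dir(robot) if a[0]!='_'])
for n in ['top','scene']:
    p=camera(n);w=cloud(p)
    m=regions_of('wide_lid',p)[0]['pixels']
    q=w[m];q=q[~np.isnan(q).any(1)]
    A=np.c_[q[:,:2],np.ones(len(q))]
    k=np.ones(len(q),bool)
    for _ in range(6):
        c=np.linalg.lstsq(A[k],q[k,2],rcond=None)[0]; k=abs(A@c-q[:,2])<.004
    print(n,'plane',c.round(4),k.sum())
    t=q[k][:,:2].astype(np.float32)
    # body rect: exclude tab
    b=t[t[:,0]>0.485] if n else t
    r=cv2.minAreaRect(t);print('all',r);
    # erode mask to remove tab
    m2=cv2.morphologyEx(m.astype(np.uint8),cv2.MORPH_OPEN,np.ones((17,17)));q2=w[m2>0];q2=q2[~np.isnan(q2).any(1)];print('body',cv2.minAreaRect(q2[:,:2].astype(np.float32)))
    m3=(m>0)&(cv2.dilate(m2,np.ones((5,5)))==0); 
    # any points in the tab box
    s=(w[...,2]>.03)&(w[...,2]<.07)&(w[...,0]>.43)&(w[...,0]<.478)&(w[...,1]<-.28)&(w[...,1]>-.42)
    print('tab',s.sum(),w[s].mean(0),np.percentile(w[s],[3,97],axis=0).round(4).tolist())
    if n=='top':
        for yy in np.arange(-.4,-.75,-.04):
            s=(abs(w[...,1]-yy)<.01)&(w[...,0]>.1)&(w[...,0]<.8)
            if s.any(): print(yy.round(2),s.sum(),np.percentile(w[s],[5,50,95],axis=0).round(3).tolist())
        s=(w[...,0]>.1)&(w[...,0]<.75)&(w[...,2]>.12)&(w[...,1]<0.05)
        print('high',s.sum(),np.percentile(w[s],[1,50,99],axis=0).round(3).tolist() if s.any() else '')
E
```

```text
['MotionError', 'get_state', 'hand_in', 'tcp_to_grasp']
top plane [-0.0252 -0.0043  0.065 ] 4873
all ((0.5477399826049805, -0.3306920528411865), (0.18765154480934143, 0.17984303832054138), 9.745698928833008)
body ((0.569471001625061, -0.32671135663986206), (0.16027498245239258, 0.18229003250598907), 6.784496784210205)
tab 68 [ 0.46650613 -0.34325849  0.05282484] [[0.4552, -0.3505, 0.0489], [0.4775, -0.3367, 0.0557]]
-0.4 1942 [[0.198, -0.409, -0.85], [0.545, -0.4, 0.002], [0.789, -0.391, 0.103]]
-0.44 1795 [[0.195, -0.449, -0.849], [0.546, -0.44, 0.0], [0.779, -0.431, 0.112]]
-0.48 79488 [[0.268, -0.48, 0.005], [0.479, -0.479, 0.492], [0.732, -0.478, 0.629]]
high 74778 [[0.265, -0.48, 0.141], [0.496, -0.479, 0.519], [0.741, -0.462, 0.654]]
scene plane [-0.0276 -0.0043  0.0652] 5971
all ((0.5503646731376648, -0.32911330461502075), (0.1862865835428238, 0.1805863082408905), 9.538660049438477)
body ((0.5549395084381104, -0.34012293815612793), (0.1988312005996704, 0.20367971062660217), 9.719929695129395)
tab 65 [ 0.46753926 -0.34163389  0.05107928] [[0.4568, -0.3494, 0.0447], [0.4776, -0.3355, 0.0544]]
```

```bash
python3 -m crank '[{"dx":-0.72,"dy":-0.07,"dz":-0.65,"gripper":-1},{"dx":-0.72,"dy":-0.07,"dz":-0.65,"gripper":-1},{"dx":-0.72,"dy":-0.07,"dz":-0.65,"gripper":-1},{"dx":-0.72,"dy":-0.07,"dz":-0.65,"gripper":-1},{"dx":-0.72,"dy":-0.07,"dz":-0.65,"gripper":-1}]'; python3 -c "
from h import *
print(robot.get_state()['joint_pos'])"
```

```text
[ 6.22102191e+01  1.86868087e+01 -1.10350069e+01  6.02753414e+01
 -5.16193557e-04  8.23113511e+01]validation failed for argument at $[0]...
```

```bash
python3 -m crank '[{"wx":0,"wy":0,"wz":0,"dx":-0.72,"dy":-0.07,"dz":-0.65,"gripper":-1},{"wx":0,"wy":0,"wz":0,"dx":-0.72,"dy":-0.07,"dz":-0.65,"gripper":-1},{"wx":0,"wy":0,"wz":0,"dx":-0.72,"dy":-0.07,"dz":-0.65,"gripper":-1},{"wx":0,"wy":0,"wz":0,"dx":-0.72,"dy":-0.07,"dz":-0.65,"gripper":-1},{"wx":0,"wy":0,"wz":0,"dx":-0.72,"dy":-0.07,"dz":-0.65,"gripper":-1}]'; python3 -c "
from h import *
print(robot.get_state()['joint_pos'])"
```

```text
time_s: 1.32
ee_pos: [0.2984, 0.2446, 0.2527]
orientation: [-90.0, -0.0, 69.8]
force: [0.6, 0.5, 0.8]
opening: 0.0854
[ 2.83617792e+01  1.46339059e-02 -3.05689204e+01  5.93650223e+01
 -1.67868790e-02  4.85403915e+01]
```

```bash
python3 -m crank '[{"wx":0,"wy":-0.2,"wz":0,"dx":-0.81,"dy":0,"dz":-0.4,"gripper":-1},{"wx":0,"wy":-0.4,"wz":0,"dx":-0.81,"dy":0,"dz":-0.4,"gripper":-1},{"wx":0,"wy":-0.6,"wz":0,"dx":-0.81,"dy":0,"dz":-0.4,"gripper":-1},{"wx":0,"wy":-0.8,"wz":0,"dx":-0.81,"dy":0,"dz":-0.4,"gripper":-1},{"wx":0,"wy":-1,"wz":0,"dx":-0.81,"dy":0,"dz":-0.4,"gripper":-1}]'; python3 -c "
from h import *
print(robot.get_state()['joint_pos'])"
```

```text
time_s: 1.95
ee_pos: [0.3273, -0.025, 0.2527]
orientation: [-90.1, 0.0, 100.0]
force: [1.0, -0.3, -0.6]
opening: 0.0856
[-1.73164006e+01 -6.74352794e+00 -3.67960312e+01  5.98610552e+01
 -8.63754883e-03 -2.72982469e+01]
```

```bash
python3 -m crank '[{"wx":-0.2,"wy":0,"wz":0,"dx":-0.94,"dy":0.1,"dz":0,"gripper":-1},{"wx":-0.4,"wy":0,"wz":0,"dx":-0.94,"dy":0.1,"dz":0,"gripper":-1},{"wx":-0.6,"wy":0,"wz":0,"dx":-0.94,"dy":0.1,"dz":0,"gripper":-1},{"wx":-0.8,"wy":0,"wz":0,"dx":-0.94,"dy":0.1,"dz":0,"gripper":-1},{"wx":-1,"wy":0,"wz":0,"dx":-0.94,"dy":0.1,"dz":0,"gripper":-1}]'; python3 - <<'E'
from h import *
s=robot.get_state();print(s['joint_pos'],s['ee_pos'],s['orientation'])
p=camera('wrist');save(p,'w1.png')
R=Ro.from_euler('xyz',s['orientation'],degrees=True).as_matrix()
z=p['z_map'];K=p['K'];v,u=np.mgrid[0:400,0:640]
c=np.stack([(u-K[0,2])/K[0,0]*z,(v-K[1,2])/K[1,1]*z,z],-1)
M=np.array(p['mount']);w=(c@M[:3,:3].T+M[:3,3])@R.T+s['ee_pos'];w[z==0]=np.nan
for t in tip_of('wide_tab',p)[:2]:
    cc,r=np.round(t['location']).astype(int);print(t['score'],t['location'],w[r,cc])
for t in regions_of('wide_lid',p)[:2]:
    print(t['score'],t['bbox'])
    q=w[t['pixels']];q=q[~np.isnan(q).any(1)]
    print(cv2.minAreaRect(q[:,:2].astype(np.float32)))
    f=q[q[:,0]<.474];print('tab',np.percentile(f,[1,50,99],axis=0).round(4).tolist())
    for a in np.arange(.44,.5,.005):
        b=q[abs(q[:,0]-a)<.0025]
        if len(b): print(a.round(3),len(b),np.percentile(b[:,1],[3,97]).round(4),np.percentile(b[:,2],90).round(4))
E
```

```text
time_s: 2.58
ee_pos: [0.3755, -0.3044, 0.2228]
orientation: [-120.2, 0.2, 99.7]
force: [0.7, 0.2, 0.3]
opening: 0.0853
[-66.34060527   3.59998893 -38.28653755  39.97582617  29.20753291
 -74.00765081] [ 0.37547387 -0.30442461  0.22277381] [-120.22299472    0.17107504   99.74444698]
0.58 [271.0, 162.8] [ 0.46486171 -0.34121293  0.05387974]
0.79 [198.8, 150.3, 347.9, 251.8]
((0.5808309316635132, -0.3390907645225525), (0.2487640678882599, 0.20765076577663422), 9.227981567382812)
tab [[0.4557, -0.3506, 0.0429], [0.4609, -0.3435, 0.0528], [0.4738, -0.3362, 0.055]]
0.455 59 [-0.3496 -0.3388] 0.0523
0.46 62 [-0.3506 -0.3381] 0.0545
0.465 36 [-0.349 -0.337] 0.0543
0.47 42 [-0.349  -0.3366] 0.0543
0.475 46 [-0.3476 -0.3352] 0.0542
0.48 156 [-0.3461 -0.2517] 0.0534
0.485 290 [-0.3437 -0.254 ] 0.0535
0.49 378 [-0.3419 -0.2549] 0.0536
0.495 334 [-0.3562 -0.2528] 0.0538
```

View pics/w1.png

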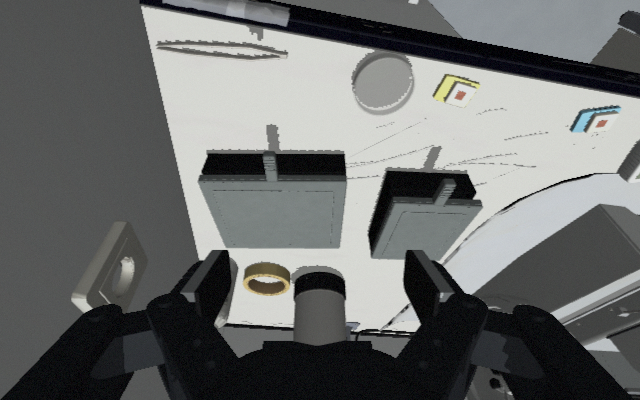

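The wrist view shows the wide tray's tab at pixel (271,163) and the narrow tray to its right. The grip point comes out at about (0.464, -0.343, 0.047) and agrees in all three cameras.

```bash
cat >> h.py <<'E'
def rel(pos,tilt,yaw):  # tilt=deg up from straight down; prints row units
    s=robot.get_state();R=Ro.from_euler('xyz',s['orientation'],degrees=True)
    T=Ro.from_euler('xyz',[-90-tilt,0,yaw],degrees=True)
    print('w',((R.inv()*T).as_rotvec(degrees=True)/30).round(3),'d',(R.inv().apply(np.array(pos)-s['ee_pos'])/.3).round(3))
E
python3 -c "
from h import *
rel([.421,-.3505,.090],45,99.6)"
```

```text
w [-0.502 -0.001  0.004] d [-0.186  0.442  0.109]
```

```bash
python3 -m crank '[{"wx":-0.25,"wy":0,"wz":0,"dx":-0.186,"dy":0.2,"dz":0.109,"gripper":-1},{"wx":-0.5,"wy":0,"wz":0,"dx":-0.186,"dy":0.4,"dz":0.109,"gripper":-1},{"wx":-0.5,"wy":0,"wz":0,"dx":-0.186,"dy":0.44,"dz":0.109,"gripper":-0.4},{"wx":-0.5,"wy":0,"wz":0,"dx":-0.186,"dy":0.44,"dz":0.109,"gripper":-0.4},{"wx":-0.5,"wy":0,"wz":0,"dx":-0.186,"dy":0.44,"dz":0.109,"gripper":-0.4}]'; python3 - <<'E'
from h import *
s=robot.get_state();print(s['joint_pos'])
rel([.477,-.341,.0335],45,99.6)
p=camera('wrist');save(p,'w2.png')
E
```

```text
time_s: 3.35
ee_pos: [0.423, -0.3487, 0.0931]
orientation: [-135.0, 0.1, 100.0]
force: [-0.3, 0.4, 0.2]
opening: 0.0598
[-70.89407925  24.04152754 -45.30576339  11.58780699  44.27699536
 -77.23915234]
w [0.    0.011 0.008] d [-0.006  0.269  0.012]
```

View pics/w2.png

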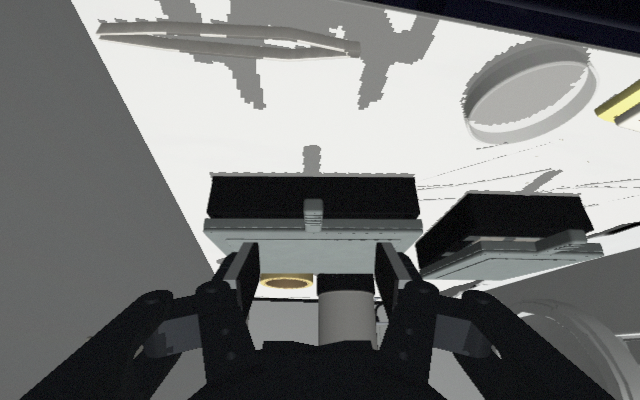

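The tab at pixel (313,213) is centred between the fingers (columns 250 and 387). I'll advance and then close.

```bash
python3 -m crank '[{"wx":0,"wy":0,"wz":0,"dx":-0.006,"dy":0.12,"dz":0.012,"gripper":-0.4},{"wx":0,"wy":0,"wz":0,"dx":-0.006,"dy":0.2,"dz":0.012,"gripper":-0.4},{"wx":0,"wy":0,"wz":0,"dx":-0.006,"dy":0.269,"dz":0.012,"gripper":-0.4},{"wx":0,"wy":0,"wz":0,"dx":-0.006,"dy":0.269,"dz":0.012,"gripper":-0.4}]'; python3 - <<'E'
from h import *
p=camera('wrist');save(p,'w3.png')
E
```

```text
time_s: 3.9
ee_pos: [0.477, -0.3412, 0.0331]
orientation: [-135.0, 0.1, 100.0]
force: [-0.1, 0.1, -0.7]
opening: 0.06
```

View pics/w3.png

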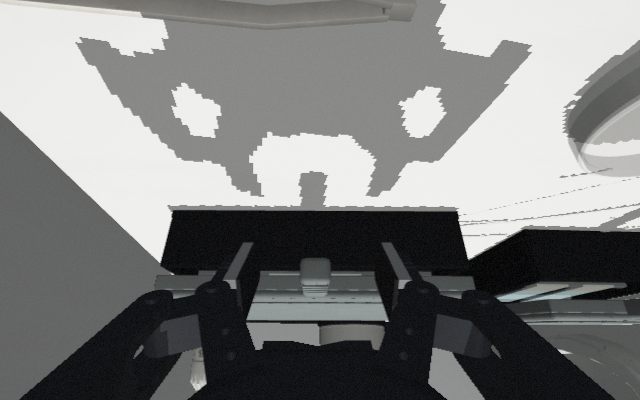

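The tab at pixel (316,277) lies between the fingers, so I'll close.

```bash
python3 -m crank '[{"wx":0,"wy":0,"wz":0,"dx":0,"dy":0,"dz":0,"gripper":1},{"wx":0,"wy":0,"wz":0,"dx":0,"dy":0,"dz":0,"gripper":1},{"wx":0,"wy":0,"wz":0,"dx":0,"dy":0,"dz":0,"gripper":1},{"wx":0,"wy":0,"wz":0,"dx":0,"dy":0,"dz":0,"gripper":1},{"wx":0,"wy":0,"wz":0,"dx":0,"dy":0,"dz":0,"gripper":1}]'
python3 - <<'E'
from h import *
p=camera('wrist');save(p,'w4.png')
# arc: hinge H, lid angle now ~a0; rotate tool with the lid about hinge line
s=robot.get_state();P=s['ee_pos'];R=Ro.from_euler('xyz',s['orientation'],degrees=True)
yaw=np.radians(9.7);ex=np.array([np.cos(yaw),np.sin(yaw),0]);ey=np.array([-np.sin(yaw),np.cos(yaw),0])
G=P-R.apply([0,.0187,0]);g=np.array([.464,-.343,.047]);H=g+.18*ex*.9996;H[2]=.036
print('G',G,'H',H,s['force'],s['opening'],'angle',np.degrees(np.arctan2(G[2]-.036,np.dot(H-G,ex)))-np.degrees(np.arctan2(.006,.18)))
for d in [5,9,18,27,36,41,43.5,46]:
    Q=Ro.from_rotvec(ey*np.radians(d))
    Pn=H+Q.apply(P-H);Rn=Q*R
    print(d,'w',((R.inv()*Rn).as_rotvec(degrees=True)/30).round(3),'d',(R.inv().apply(Pn-P)/.3).round(3),Pn.round(3))
E
```

```text
time_s: 4.58
ee_pos: [0.476, -0.3424, 0.0321]
orientation: [-135.0, 0.1, 99.8]
force: [-4.9, -3.2, 1.7]
opening: 0.0128
G [ 0.46298809 -0.34463194  0.04528056] H [ 0.64135565 -0.31268404  0.036     ] [-4.7478065  -1.72925154  3.08712489] 0.012740780765775813 angle 1.022810566702851
5 w [ 0.167  0.    -0.   ] d [-0.    -0.034 -0.035] [ 0.476 -0.342  0.047]
9 w [ 0.3    0.    -0.001] d [-0.    -0.059 -0.065] [ 0.477 -0.342  0.058]
18 w [ 0.6    0.001 -0.001] d [-0.    -0.106 -0.139] [ 0.483 -0.341  0.084]
27 w [ 0.9    0.001 -0.002] d [-0.    -0.142 -0.22 ] [ 0.492 -0.34   0.109]
36 w [ 1.2e+00  1.0e-03 -3.0e-03] d [-0.001 -0.165 -0.305] [ 0.505 -0.337  0.132]
41 w [ 1.367e+00  1.000e-03 -3.000e-03] d [-0.001 -0.171 -0.353] [ 0.514 -0.336  0.143]
43.5 w [ 1.45e+00  1.00e-03 -3.00e-03] d [-0.001 -0.173 -0.377] [ 0.519 -0.335  0.149]
46 w [ 1.533e+00  1.000e-03 -4.000e-03] d [-0.001 -0.174 -0.402] [ 0.524 -0.334  0.154]
```

View pics/w4.png

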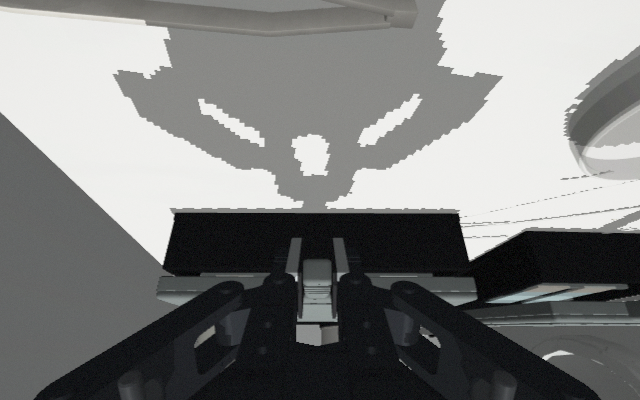

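The pads hold the tab at pixel (317,280), with an opening of 12.7 mm. I'll lift along the arc.

```bash
python3 -m crank '[{"wx":0.12,"wy":0,"wz":0,"dx":0,"dy":-0.025,"dz":-0.025,"gripper":1},{"wx":0.24,"wy":0,"wz":0,"dx":0,"dy":-0.048,"dz":-0.051,"gripper":1},{"wx":0.36,"wy":0,"wz":0,"dx":0,"dy":-0.069,"dz":-0.079,"gripper":1},{"wx":0.48,"wy":0,"wz":0,"dx":0,"dy":-0.088,"dz":-0.108,"gripper":1},{"wx":0.6,"wy":0,"wz":0,"dx":0,"dy":-0.106,"dz":-0.139,"gripper":1}]'
cat > arc.py <<'E'
from h import *
import sys
s=robot.get_state();P=s['ee_pos'];R=Ro.from_euler('xyz',s['orientation'],degrees=True)
yaw=np.radians(9.7);ex=np.array([np.cos(yaw),np.sin(yaw),0]);ey=np.array([-np.sin(yaw),np.cos(yaw),0])
G=P-R.apply([0,.0187,0]);H=np.array([.6414,-.3127,.036])
print('G',G.round(4),s['force'].round(1),s['opening'],'r',np.linalg.norm((G-H)[[0,2]]),'angle',np.degrees(np.arctan2(G[2]-.036,np.dot(H-G,ex))-np.arctan2(.006,.18)),s['orientation'],s['joint_pos'].round(1))
for d in map(float,sys.argv[1:]):
    Q=Ro.from_rotvec(ey*np.radians(d))
    Pn=H+Q.apply(P-H);Rn=Q*R
    print(d,'w',((R.inv()*Rn).as_rotvec(degrees=True)/30).round(3),'d',(R.inv().apply(Pn-P)/.3).round(3))
E
python3 arc.py 5 10 15 20 25 26 27
python3 - <<'E'
from h import *
p=camera('top');w=cloud(p);save(p,'top2.png')
r=regions_of('wide_lid',p)
q=w[r[0]['pixels']];q=q[~np.isnan(q).any(1)];k=np.ones(len(q),bool);A=np.c_[q[:,:2],np.ones(len(q))]
for _ in range(8):
    c=np.linalg.lstsq(A[k],q[k,2],rcond=None)[0];e=abs(A@c-q[:,2]);k=e<max(.005,np.median(e))
print(len(q),k.sum(),c,np.degrees(np.arctan(np.hypot(c[0],c[1]))))
E
```

```text
time_s: 5.25
ee_pos: [0.4826, -0.3412, 0.0842]
orientation: [-116.8, 0.1, 99.8]
force: [-0.5, -3.7, -0.8]
opening: 0.0128
G [ 0.4743 -0.3426  0.1009] [-0.5 -3.7 -0.8] 0.012753438767019676 r 0.17924257614556757 angle 19.02625227913226 [-1.16795924e+02  8.24893500e-02  9.98174663e+01] [-54.7  23.6 -35.   19.1  24.  -61.9]
5.0 w [ 0.167 -0.    -0.   ] d [-0.    -0.034 -0.035]
10.0 w [ 0.333 -0.    -0.001] d [-0.    -0.065 -0.073]
15.0 w [ 0.5   -0.    -0.001] d [-0.    -0.092 -0.114]
20.0 w [ 0.667 -0.    -0.002] d [-0.    -0.116 -0.157]
25.0 w [ 0.833 -0.    -0.002] d [-0.001 -0.136 -0.201]
26.0 w [ 0.867 -0.    -0.002] d [-0.001 -0.14  -0.21 ]
27.0 w [ 0.9   -0.    -0.002] d [-0.001 -0.143 -0.22 ]
4756 4626 [-0.33546322 -0.05700761  0.24927066] 18.792032309142677
```

The camera gives a lid angle of 18.8° against a planned 19°, so I'll raise it another 26°.

```bash
python3 -m crank '[{"wx":0.167,"wy":0,"wz":0,"dx":0,"dy":-0.034,"dz":-0.035,"gripper":1},{"wx":0.333,"wy":0,"wz":0,"dx":0,"dy":-0.065,"dz":-0.073,"gripper":1},{"wx":0.5,"wy":0,"wz":0,"dx":0,"dy":-0.092,"dz":-0.114,"gripper":1},{"wx":0.667,"wy":0,"wz":0,"dx":0,"dy":-0.116,"dz":-0.157,"gripper":1},{"wx":0.867,"wy":0,"wz":0,"dx":0,"dy":-0.14,"dz":-0.21,"gripper":1}]'
python3 -m crank '[{"wx":0,"wy":0,"wz":0,"dx":0,"dy":0,"dz":0,"gripper":1}]'
cat > lid.py <<'E'
from h import *
import sys
for n in ['top','scene']:
  p=camera(n);w=cloud(p);save(p,n+sys.argv[1]+'.png')
  for l in ['wide_lid','narrow_lid']:
    r=regions_of(l,p)
    if not r: print(n,l,'none');continue
    q=w[r[0]['pixels']];q=q[~np.isnan(q).any(1)];k=np.ones(len(q),bool)
    # plane by SVD with trimming
    for _ in range(10):
        c=q[k].mean(0);N=np.linalg.svd(q[k]-c,full_matrices=False)[2][2];e=abs((q-c)@N);k=e<max(.004,np.median(e))
    print(n,l,r[0]['score'],len(q),k.sum(),N.round(3),'deg',np.degrees(np.arccos(abs(N[2]))).round(2),'top z',np.percentile(q[k][:,2],98).round(3))
E
python3 arc.py; python3 lid.py 3
```

```text
time_s: 5.98
ee_pos: [0.5195, -0.335, 0.151]
orientation: [-90.8, 0.1, 99.8]
force: [2.6, -5.1, -4.3]
opening: 0.0125
time_s: 6.1
ee_pos: [0.5209, -0.3349, 0.1521]
orientation: [-90.9, 0.2, 100.0]
force: [-5.6, -3.3, 10.5]
opening: 0.0126
G [ 0.5206 -0.3349  0.1708] [-5.6 -3.3 10.5] 0.012631635528046617 r 0.18101042637858972 angle 45.74611881363021 [-90.85548992   0.22161594  99.99472117] [-39.8  28.7  -7.6  52.9   0.5 -49.8]
top wide_lid none
top narrow_lid 0.57 2189 2059 [0.082 0.014 0.997] deg 4.78 top z 0.061
scene wide_lid 0.91 7550 7281 [0.697 0.117 0.708] deg 44.96 top z 0.153
scene narrow_lid 0.97 4900 4629 [0.076 0.008 0.997] deg 4.39 top z 0.061
```

The scene camera gives the lid at 45.0°. I'll release and back straight off upward.

```bash
python3 -m crank '[{"wx":0,"wy":0,"wz":0,"dx":0,"dy":0,"dz":0,"gripper":-0.4},{"wx":0,"wy":0,"wz":0,"dx":0,"dy":0,"dz":0,"gripper":-0.4},{"wx":0,"wy":0,"wz":0,"dx":0,"dy":0,"dz":0,"gripper":-0.4},{"wx":0,"wy":0,"wz":0,"dx":0,"dy":0,"dz":0,"gripper":-0.4}]'
python3 lid.py 4
```

```text
time_s: 6.9
ee_pos: [0.5196, -0.3336, 0.1497]
orientation: [-91.0, -0.0, 99.9]
force: [-0.4, -0.4, 0.9]
opening: 0.0599
top wide_lid none
top narrow_lid 0.95 2329 2164 [0.082 0.015 0.996] deg 4.81 top z 0.061
scene wide_lid 0.73 7637 7312 [0.697 0.117 0.707] deg 45.0 top z 0.154
scene narrow_lid 0.58 4797 4567 [0.076 0.009 0.997] deg 4.38 top z 0.061
```

```bash
python3 - <<'E'
from h import *
p=camera('wrist');save(p,'w5.png')
E
```

```text
(no output)
```

View pics/w5.png

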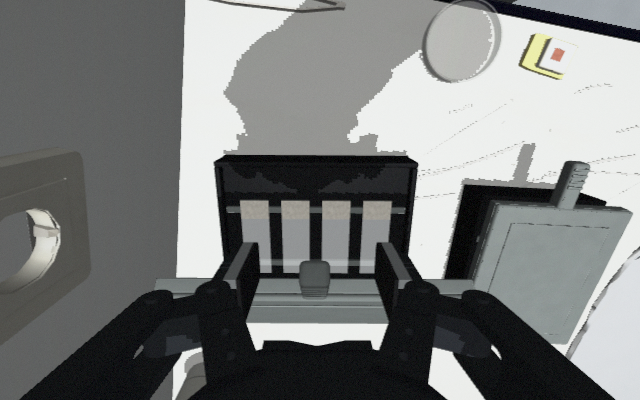

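The lid holds. The tab at pixel (315,278) is free between the open fingers and the slides are visible. I'll retreat upward, then back.

```bash
python3 -m crank '[{"wx":0,"wy":0,"wz":0,"dx":0,"dy":-0.1,"dz":0,"gripper":-0.4},{"wx":0,"wy":0,"wz":0,"dx":0,"dy":-0.25,"dz":0,"gripper":-0.4},{"wx":0,"wy":0,"wz":0,"dx":0.1,"dy":-0.4,"dz":0.15,"gripper":-0.4},{"wx":0,"wy":0,"wz":0,"dx":0.2,"dy":-0.4,"dz":0.3,"gripper":-0.4},{"wx":0,"wy":0,"wz":0,"dx":0.3,"dy":-0.4,"dz":0.45,"gripper":-0.4}]'
python3 -m crank '[{"wx":0,"wy":0,"wz":0,"dx":0,"dy":0,"dz":0,"gripper":-0.4},{"wx":0,"wy":0,"wz":0,"dx":0,"dy":0,"dz":0,"gripper":-0.4},{"wx":0,"wy":0,"wz":0,"dx":0,"dy":0,"dz":0,"gripper":-0.4}]'
python3 lid.py 5
```

```text
time_s: 7.88
ee_pos: [0.368, -0.2683, 0.2685]
orientation: [-91.0, 0.1, 99.9]
force: [-0.1, -0.0, 0.6]
opening: 0.06
time_s: 8.25
ee_pos: [0.3703, -0.2696, 0.2678]
orientation: [-91.0, 0.0, 99.9]
force: [0.1, 0.3, 0.9]
opening: 0.06
top wide_lid 0.6 3497 3128 [0.694 0.117 0.711] deg 44.71 top z 0.161
top narrow_lid 0.61 3294 3150 [0.074 0.009 0.997] deg 4.28 top z 0.063
scene wide_lid 0.73 7605 7291 [0.697 0.117 0.708] deg 44.97 top z 0.153
scene narrow_lid none
```

View pics/scene5.png

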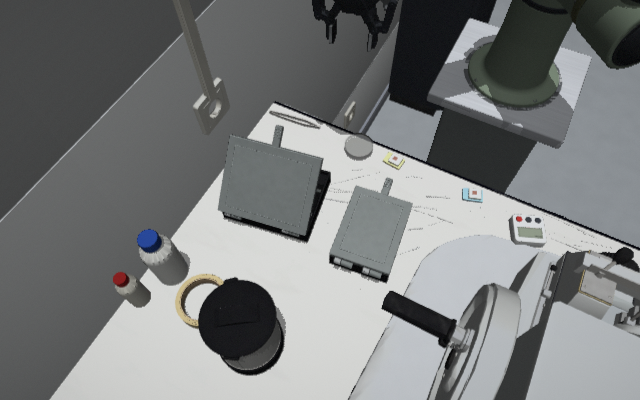

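The scene view shows the wide lid standing half open (tab at about 278,133), the narrow tray unchanged (tab at 387,186), and the gripper clear of everything.

```bash
python3 -c "
from h import *
print(robot.hand_in())"
```

```text
the job is handed in; nothing more can be done
None
```

The wider tray (the right-hand one) now stands half open. I gripped its lid by the front tab, swung it up along the hinge arc, let go and drew the arm clear. I handed in shortly after 8.25 s.

- **Wide lid:** after release and retreat, the scene camera measured it at 45.0° and the top camera at 44.7°. It did not move on release.
- **Narrow tray:** I never touched it. Its lid reads about 4.3°, within its stated starting range (up to 4.6°), and it looks the same in the first and last pictures. I did not measure its angle before starting.
- **Arm:** the gripper ended clear of everything. The highest wrist force I read was about 12 N.
- **Missed detections:** the top-view network missed the wide lid while the gripper covered it. The scene-view network missed the narrow lid in the last check. The other camera covered each case.

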